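# Square up the leaning well plates

## Robot

A 7-joint arm with a two-finger parallel gripper is mounted at the origin on a cart in front of the work surface, level with it; the furniture and walls round the work are solid. World frame = base frame: x ahead of the robot, y to its left, z up, the work surface at z = 0. Lengths are in mm, angles in rad, forces in N, time in s.
With the tool pointing down it reaches from about 400 to 900 mm from the base axis. Payload 5.6 kg.
Tool frame: the origin (TCP) lies midway between the tips of the shut fingers; the grasp point (between the pads) lies 19 mm behind it; x points along the fingers, y is the direction in which the jaws open and shut, and the axes are right-handed (so a half turn about x gives the same grasp; the last joint's range is limited). The gripper opens to 92 mm and grips with 3 to 60 N. Pads are 20 mm wide; open, the fingers measure 128 mm over their backs; the gripper's body (75 mm by 189 mm) begins 69 mm behind the grasp point.
Start: joints at [1.177, 0.468, -0.012, 1.603, 0.006, 1.071, -0.056], TCP at [223.331, -610.436, 214.592] pointing down, gripper open.
Joint ranges: [-2.53, 2.53], [-0.31, 2.02], [-1.57, 1.55], [0.28, 2.44], [-1.29, 4.43], [0.15, 1.84], [-2.92, 2.92]. Speed limits (rad/s): [2.57, 2.57, 3.14, 3.14, 3.14, 3.14, 3.14].

## Interface

Orientations are given as a rotation vector (axis times angle).
In Python, from cell import robot, grip, kin, viewer gives the robot as it stands. Calls block until the motion is done:
- robot.movep(position, orientation): joint-space move of the TCP to a pose.
- robot.servo_line(position, feed=150, rotation=None): straight line of the TCP; rotation=None keeps the orientation; feed is the mean speed in mm/s.
- robot.goto_joints(angles): joint-space move.
- grip(opening, newtons=None): opening from 0.0 (shut) to 1.0 (fully open); newtons is the grip in N (None keeps the last); returns when the fingers have stopped.
- robot.hold(seconds).
- kin.ik(position, orientation): joint angles nearest the present ones, or None.
- robot.observe(): the state.
- viewer.read_camera(name): name is "scene" or "top"; returns the picture (420x560x3 uint8, red, green, blue); there is no depth.
- viewer.camera_info(name): a dict with "camera_matrix" (3x3 intrinsics, pixels), "k1" (the pictures are not rectified: a ray, as slopes to the right and down, at radius r is drawn at 1 + k1 r^2 times it, then the intrinsics apply), "R" (3x3) and "t" (3): a world point X has camera coordinates R X + t. Camera axes: x right, y down, z forward; pixel columns grow to the right and rows downward; lengths in mm; the calibration is good to about 2 mm. A picture is of the moment at which its call begins. camera_info takes no time and is no camera call.
A pose or a line that the arm cannot do raises robot.IKError and nothing moves.
- robot.job_done(): hands the job in, once; it reports no verdict.
Trained networks look in the newest picture that a camera, given by its name, has taken for a name from the list of things; names that differ only in an ending like _2 or _b are one class to them, and where a whole thing is asked for, a point or a joint stands for the part that bears it (a point fixed in the world has none). Each returns a list of dicts, best first, with "confidence" (0 to 1); they miss things now and then, are a little off and sometimes report something else, mostly with a low value. They report only what shows in the picture. A call takes as long as a camera call.
- viewer.silhouettes(name, camera): "mask" (420x560 bool, what is visible of it).
- viewer.pinpoint(name, camera): "at" ([x, y, z] in mm, in the coordinates of the camera as it stood for that picture, good to about 4 mm: a listed point, or the origin of a listed thing).
The state is a dict: "t": time; "joints": joint angles; "joint_velocities": joint speeds; "joint_torque": joint torques, N m; "tcp_pos": TCP position; "tcp_rot": TCP orientation; "contact_force": force on the tool from outside, world axes, zero at the start; "wrist_torque": the same for the moment, N m; "grip_width": opening from 0.0 (shut) to 1.0 (fully open).
Only numpy, scipy, OpenCV 4.12 (cv2) and the standard library are available. Lean on these libraries where they do the work, as an engineer would, in place of code of your own. Each camera call takes 0.05 s, during which the arm holds its last target.

## Task

The three well plates in the plate station have slumped and lean against its backstop. Push the row so that all three stand upright, pressed together square against the backstop, and with their left ends flush against the side fence; leave them standing there in the same order.

Things in the scene. Friction and masses are not known exactly. Their poses are not given: they have to be found in the camera images.
- station: Fixed station: grey base 6 mm thick (x -110..35, y -182..14 mm), aluminium backstop (106 mm high, y -120..14), low aluminium fence at its left end (46 mm high, x -108..2); near and right sides open. Origin at table level in the inner corner of backstop and fence. x: horizontal, into the backstop (its near face is x = 0); y: along the backstop to the fence (its inner face is y = 0); z up.
- plate_back_center (a point): Centre of the back one (next to the backstop) of 3 alike clear-white well plates, 128 x 86 x 14.5 mm, 80 g, loose, on their long edges on the base, tops leaning 18 to 25 degrees onto the backstop, left ends unevenly 15 to 35 mm short of the fence. x: up along the 86 mm; y: along the length; z: face normal, away from the backstop. Home: x -7, y -64, z 49 mm in the station's frame.
- plate_middle_center (a point): Centre of the middle well plate; same size, axes and lean as the back one, on which it leans. The right ends of the upright row form a front 43.5 mm wide along x, each plate 14.5 mm: a push towards the fence must bear on all three ends, so fingers side by side need a gap of less than one plate between them (or push the ends one by one). Home: x -21.5, y -64, z 49 mm in the station's frame.
- plate_front_center (a point): Centre of the front well plate, nearest the robot, leaning on the middle one; same size and axes. A push of a few N on it about 30 mm above the base, towards the backstop, slides the feet of the whole row in (above 40 mm it may jam); the plates' tops then stand 92 mm above the table, so mind the gripper's body. Home: x -36, y -64, z 49 mm in the station's frame.

How it is judged:
By the outcome, as a careful person would: the job done as asked, in the order asked, and still so for the second after the job is handed in, with the robot touching nothing.
It also fails if it takes over 40 s, if anything falls off the work surface, if the arm or the gripper's body presses on something with over 40 N, if the wrist force passes 120 N, or if a joint passes its speed limit or range.

## Working session

There is one attempt and no reset: what is moved stays moved. The work goes in short steps, each a Python script; the robot and the scene stay as the last script left them, time stands still between calls to the robot, and variables do not carry over. Pictures are saved under pics/ and viewed, and the job is handed in when it is done.

```bash
ls; mkdir -p pics; cat > h.py <<'E'
import numpy as np, cv2
from cell import robot, grip, kin, viewer
def cap(cam,fn):
    im=viewer.read_camera(cam); cv2.imwrite('pics/'+fn,cv2.resize(im[:,:,::-1],(800,600))); return im
def w(cam,p):
    c=viewer.camera_info(cam); return np.array(c['R']).T@(np.array(p)-np.array(c['t']))
def proj(cam,X):
    c=viewer.camera_info(cam); p=np.array(c['R'])@np.array(X)+np.array(c['t']); s=p[:2]/p[2]; s=s*(1+c['k1']*(s@s)); K=np.array(c['camera_matrix']); return K[:2,:2]@s+K[:2,2]
E
python3 - <<'E'
from h import *
np.set_printoptions(precision=3,suppress=True)
for c in ['scene','top']:
    cap(c,c+'0.png'); i=viewer.camera_info(c); print(c, np.array(i['camera_matrix']).ravel(), i['k1'], -np.array(i['R']).T@np.array(i['t']))
    print(np.array(i['R']))
    for n in ['station','plate_back_center','plate_middle_center','plate_front_center']:
        for d in viewer.pinpoint(n,c)[:3]: print(c,n,round(d['confidence'],2),w(c,d['at']),proj(c,w(c,d['at'])))
s=robot.observe(); print(s)
E
```

```text
pics
scene [460.617   0.    275.269   0.    460.617 214.203   0.      0.      1.   ] 0.04945063792626879 [155.565 423.938 645.071]
[[-0.741 -0.672  0.018]
 [-0.454  0.48  -0.751]
 [ 0.496 -0.564 -0.66 ]]
scene station 0.57 [609.138  -1.05   -4.323] [243.232 254.288]
scene plate_back_center 0.76 [577.632 -76.929  50.785] [282.146 221.601]
scene plate_middle_center 0.66 [560.292 -91.457  45.183] [293.8   224.221]
scene plate_front_center 0.96 [544.609 -91.907  49.846] [300.33  226.129]
top [399.999   0.    273.356   0.    399.999 209.964   0.      0.      1.   ] 0.022716563095752613 [442.267 -56.61  905.19 ]
[[ 0.    -1.    -0.03 ]
 [-0.989  0.004 -0.151]
 [ 0.151  0.03  -0.988]]
top station 0.67 [607.735  -4.975  -1.988] [262.91  198.565]
top plate_front_center 0.68 [546.315 -94.367  48.555] [302.954 222.231]
{'t': 0.5, 'joints': array([ 1.177,  0.468, -0.012,  1.603,  0.006,  1.071, -0.056]), 'joint_velocities': array([-0.   , -0.002, -0.001,  0.   , -0.001, -0.002,  0.   ]), 'joint_torque': array([ -0.   , -51.997,  -0.012, -24.384,  -0.057,   0.012,   0.   ]), 'tcp_pos': array([ 223.302, -610.413,  214.539]), 'tcp_rot': array([ 2.031,  0.36 , -2.031]), 'contact_force': array([-0.561, -0.776, -0.217]), 'wrist_torque': array([ 0.001,  0.029, -0.006]), 'grip_width': 1.0004908204376552}
```

View pics/scene0.png

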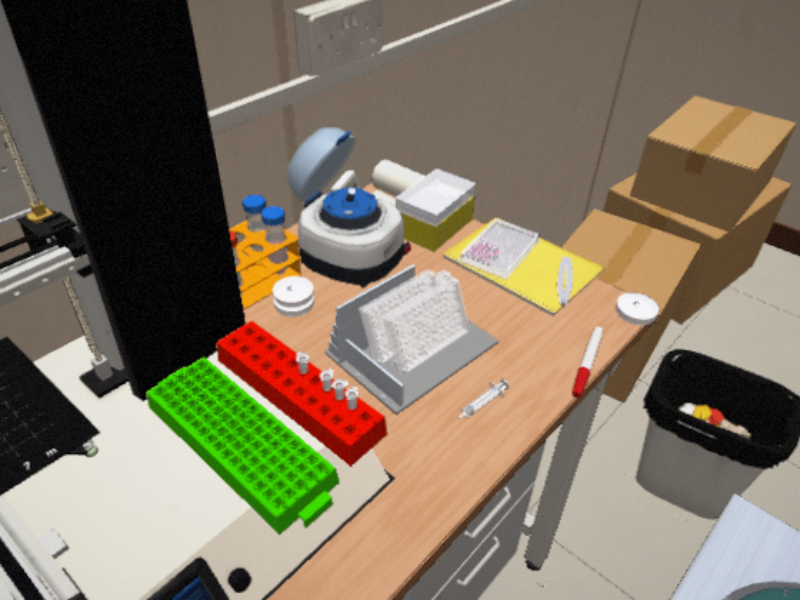

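View pics/top0.png

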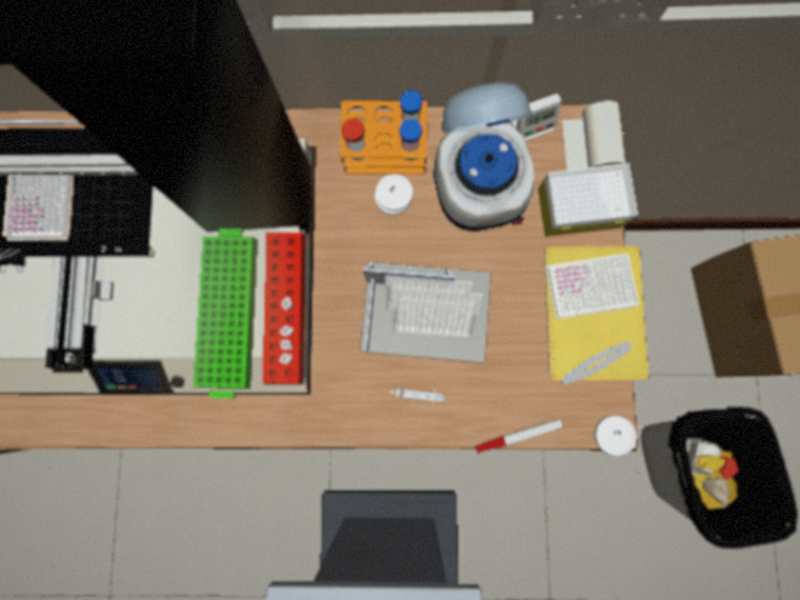

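```bash
python3 - <<'E'
from h import *
im=viewer.read_camera('top')
cv2.imwrite('pics/topc.png',cv2.resize(im[175:265,240:360,::-1],(800,600),interpolation=cv2.INTER_CUBIC))
im=viewer.read_camera('scene')
cv2.imwrite('pics/scc.png',cv2.resize(im[180:288,220:364,::-1],(800,600),interpolation=cv2.INTER_CUBIC))
E
```

```text
(no output)
```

View pics/topc.png

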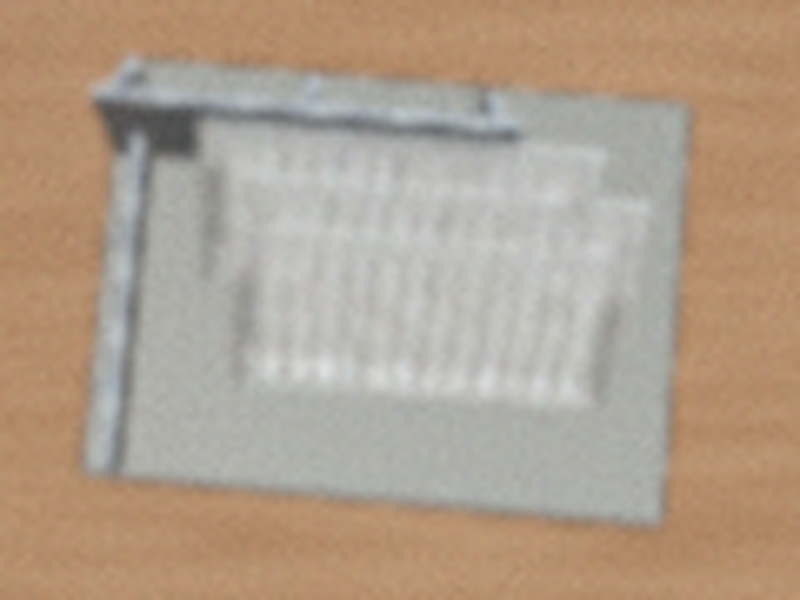

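View pics/scc.png

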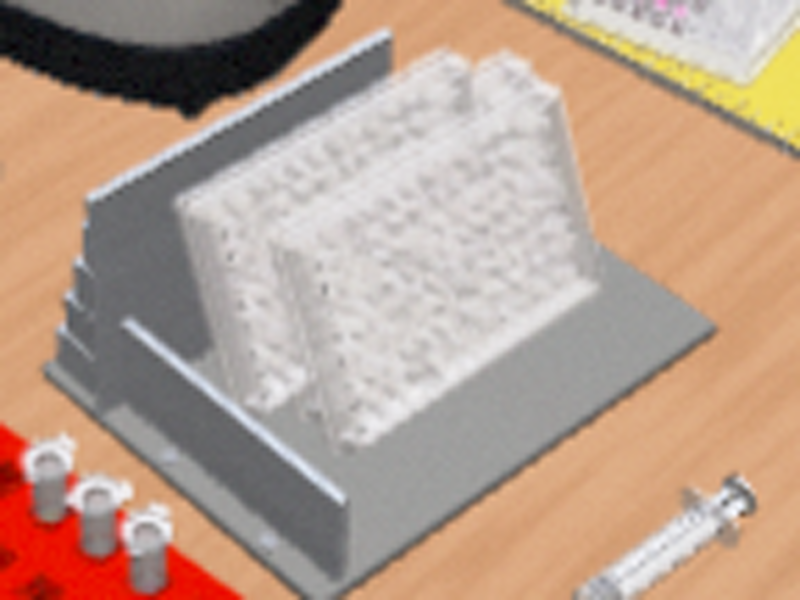

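```bash
cat > fit.py <<'E'
from h import *
from scipy.optimize import least_squares
obs=[('top',(35,-182,6),(692,103)),('top',(-110,-182,6),(660,523)),('top',(-110,14,6),(82,474)),
('scene',(-110,-182,6),(717,328)),('scene',(35,14,6),(43,370)),('scene',(0,-120,106),(392,37)),('scene',(0,14,106),(88,202)),('scene',(-108,0,46),(347,502))]
def px(c,p): 
    o,s=((240,175),800/120) if c=='top' else ((220,180),800/144)
    return np.array(o)+(np.array(p)+.5)/s-.5
def T(q,X):
    c,s=np.cos(q[2]),np.sin(q[2]); return np.array([q[0]+c*X[0]-s*X[1],q[1]+s*X[0]+c*X[1],X[2]])
def res(q,cams=('top','scene')): return np.concatenate([proj(c,T(q,X))-px(c,p) for c,X,p in obs if c in cams])
if __name__=='__main__':
    np.set_printoptions(precision=2,suppress=True)
    for cs in [('top','scene'),('top',),('scene',)]:
        r=least_squares(res,[608,-3,0],args=(cs,),x_scale=[10,10,.1]); print(r.x[:2],r.x[2]); print(r.fun.reshape(-1,2))
E
python3 fit.py
```

```text
[606.56  -0.35] -0.08802257256247807
[[-1.87 -0.14]
 [-1.16  0.56]
 [-1.92  0.27]
 [ 0.77 -1.32]
 [-0.65 -0.99]
 [ 0.52 -1.44]
 [ 0.69 -0.32]
 [ 1.02 -1.11]]
[607.41  -4.25] -0.0908485329967163
[[-0.12 -0.29]
 [ 0.44  0.4 ]
 [-0.32 -0.14]]
[605.8    1.94] -0.09484051870450919
[[ 0.64 -0.06]
 [-1.17 -0.27]
 [ 0.33 -0.54]
 [ 0.02  0.48]
 [ 0.16  0.05]]
```

```bash
cat >> h.py <<'E'
from scipy.spatial.transform import Rotation as Ro
Q=np.array([606.8,-1.8,-0.092])
def S(x,y,z):
    c,s=np.cos(Q[2]),np.sin(Q[2]); return np.array([Q[0]+c*x-s*y,Q[1]+s*x+c*y,z])
def Si(p):
    c,s=np.cos(Q[2]),np.sin(Q[2]); d=np.array(p[:2])-Q[:2]; return np.array([c*d[0]+s*d[1],-s*d[0]+c*d[1],p[2]])
def rot(ang): # jaw axis (tool y) at station angle ang from station x; tool down
    a=ang+Q[2]; x=np.array([0,0,-1.]); y=np.array([np.cos(a),np.sin(a),0]); return Ro.from_matrix(np.c_[x,y,np.cross(x,y)]).as_rotvec()
def F(o=None):
    f=(o or robot.observe())['contact_force']; c,s=np.cos(Q[2]),np.sin(Q[2]); return np.array([c*f[0]+s*f[1],-s*f[0]+c*f[1],f[2]])
def push(a,b,step,flim,feed=40,f0=None):
    """step from a to b (station) until force opposite motion exceeds flim"""
    a=np.array(a,float);b=np.array(b,float);L=np.linalg.norm(b-a);u=(b-a)/L;f0=F() if f0 is None else f0;s=0
    while s<L:
        s=min(L,s+step); robot.servo_line(S(*(a+u*s)),feed=feed); f=F()-f0; print(np.round(a+u*s,1),np.round(Si(robot.observe()['tcp_pos']),1),np.round(f,1))
        if -f@u>flim: print('stop'); break
    print('t',robot.observe()['t']); return a+u*s
E
python3 - <<'E'
from h import *
np.set_printoptions(precision=3,suppress=True)
for a in [0,90,180,270]:
    for p in [(-130,-88,200),(-125,-88,34),(-50,-64,34),(-22,-190,45)]:
        j=kin.ik(S(*p),rot(np.radians(a))); print(a,p,j)
E
```

```text
0 (-130, -88, 200) [ 0.596  0.248 -0.571  2.002  0.166  0.936 -0.152]
0 (-125, -88, 34) [ 0.478  0.528 -0.464  2.105  0.413  0.596 -0.37 ]
0 (-50, -64, 34) [ 0.455  0.634 -0.521  1.928  0.473  0.703 -0.442]
0 (-22, -190, 45) [ 0.587  0.649 -0.429  1.821  0.376  0.752 -0.134]
90 (-130, -88, 200) [ 0.794  0.301 -0.81   1.992  0.266  0.956  1.33 ]
90 (-125, -88, 34) [ 0.581  0.561 -0.592  2.099  0.528  0.63   1.102]
90 (-50, -64, 34) [ 0.537  0.668 -0.632  1.923  0.574  0.738  1.047]
90 (-22, -190, 45) [ 0.709  0.695 -0.6    1.813  0.528  0.799  1.318]
180 (-130, -88, 200) [-0.983  0.466  1.378  2.085 -0.541  1.031 -2.561]
180 (-125, -88, 34) [-0.843  1.018  1.336  2.182 -1.205  1.089 -2.053]
180 (-50, -64, 34) [-0.824  1.104  1.333  2.008 -1.219  1.18  -2.177]
180 (-22, -190, 45) [ 0.087  0.604  0.235  1.857 -0.206  0.704 -2.794]
270 (-130, -88, 200) [ 0.417  0.219 -0.365  2.012  0.097  0.926 -1.661]
270 (-125, -88, 34) [ 0.247  0.484 -0.184  2.12   0.163  0.551 -1.718]
270 (-50, -64, 34) [ 0.187  0.571 -0.174  1.946  0.158  0.637 -1.75 ]
270 (-22, -190, 45) [ 0.353  0.603 -0.116  1.838  0.101  0.706 -1.482]
```

```bash
python3 - <<'E'
from h import *
r=rot(np.radians(270))
robot.movep(S(-130,-88,180),r); grip(0.6)
robot.servo_line(S(-130,-88,36),feed=200)
print(F(),robot.observe()['t'])
cap('scene','s1.png')
push((-130,-88,36),(-70,-88,36),6,8,60)
cap('scene','s2.png')
E
```

```text
[ 0.21729291  1.12040155 -0.04023127] 4.2667
[-124.  -88.   36.] [-122.8  -88.1   36.9] [ 0.4  0.7 -0.1]
[-118.  -88.   36.] [-117.5  -88.    36.1] [ 1.1 -0.3  0.3]
[-112.  -88.   36.] [-111.6  -88.    36. ] [ 1.2 -0.8 -0. ]
[-106.  -88.   36.] [-105.6  -88.    36. ] [ 1.6  0.4 -0.6]
[-100.  -88.   36.] [-99.6 -88.   36. ] [ 0.7  0.1 -0.1]
[-94. -88.  36.] [-93.6 -88.   36. ] [ 1.  -0.   0.1]
[-88. -88.  36.] [-87.6 -88.   36. ] [ 0.9  1.1 -0.2]
[-82. -88.  36.] [-81.6 -88.   36. ] [ 1.5 -0.5  0. ]
[-76. -88.  36.] [-75.6 -88.   36. ] [ 0.6  0.3 -0. ]
[-70. -88.  36.] [-69.6 -88.   36. ] [ 1.1 -0.7 -0. ]
t 6.8167
```

View pics/s2.png

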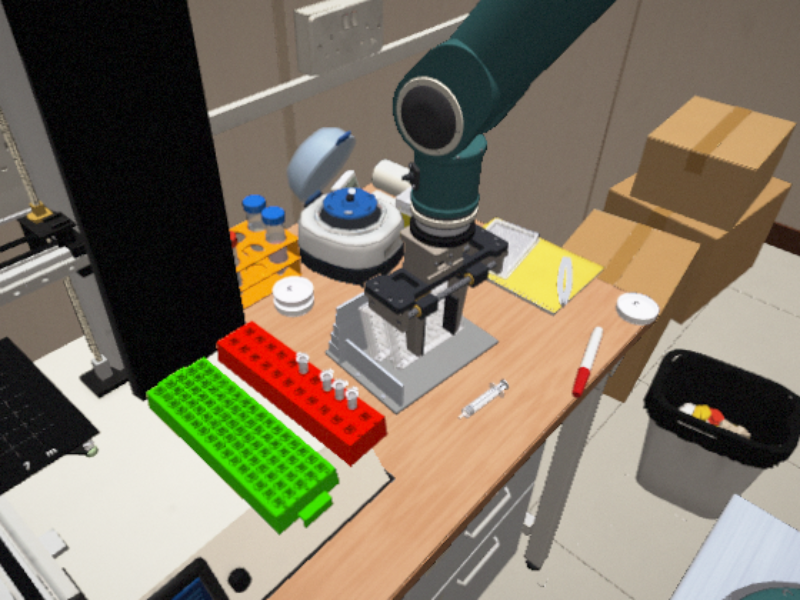

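```bash
python3 - <<'E'
from h import *
push((-70,-88,36),(-44,-88,36),3,12,60,f0=np.array([.8,.8,0]))
im=cap('scene','s3.png')
cv2.imwrite('pics/s3c.png',cv2.resize(im[180:288,220:364,::-1],(800,600),interpolation=cv2.INTER_CUBIC))
E
```

```text
[-67. -88.  36.] [-66.9 -88.   36. ] [-1.4 -1.4 -0.4]
[-64. -88.  36.] [-63.7 -88.   36. ] [-0.5 -0.5 -0. ]
[-61. -88.  36.] [-60.6 -88.   36.1] [-1.3  0.1 -0.2]
[-58. -88.  36.] [-57.6 -88.   36. ] [-1.7 -0.7 -0.9]
[-55. -88.  36.] [-54.7 -87.9  36. ] [-0.3 -1.1 -0.8]
[-52. -88.  36.] [-53.8 -88.   35.6] [-5.8 -0.1  3. ]
[-49. -88.  36.] [-54.1 -88.1  35. ] [-13.8  -0.5   6.8]
stop
t 8.6167
```

View pics/s3c.png

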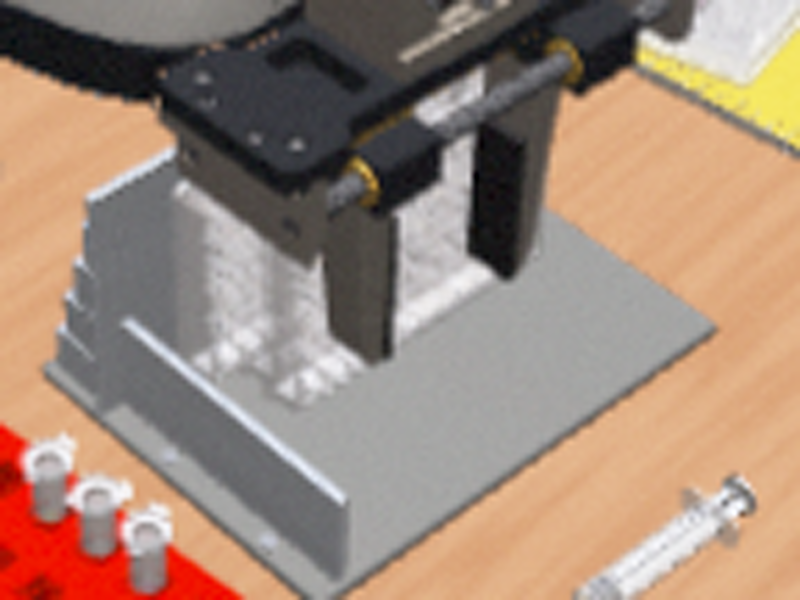

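```bash
python3 - <<'E'
from h import *
robot.servo_line(S(-54,-88,36),feed=80)
robot.servo_line(S(-90,-88,36),feed=100)
robot.servo_line(S(-110,-150,130),feed=250)
r=rot(0)
robot.movep(S(-22,-195,130),r); grip(8/92)
print(robot.observe()['t'],robot.observe()['grip_width']*92)
im=cap('scene','s4.png')
cv2.imwrite('pics/s4c.png',cv2.resize(im[180:288,220:364,::-1],(800,600),interpolation=cv2.INTER_CUBIC))
im=cap('top','t4.png')
cv2.imwrite('pics/t4c.png',cv2.resize(im[175:265,240:360,::-1],(800,600),interpolation=cv2.INTER_CUBIC))
E
```

```text
12.15 7.753722945003222
```

View pics/s4c.png

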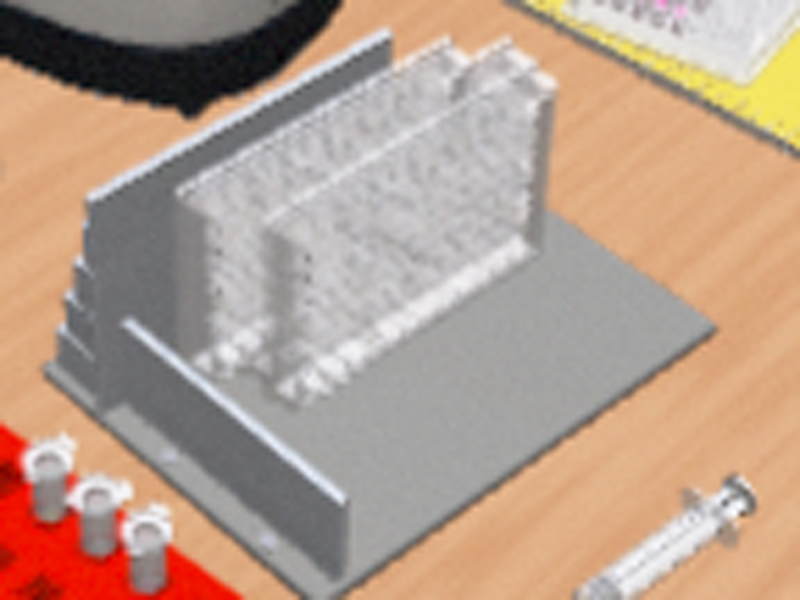

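View pics/t4c.png

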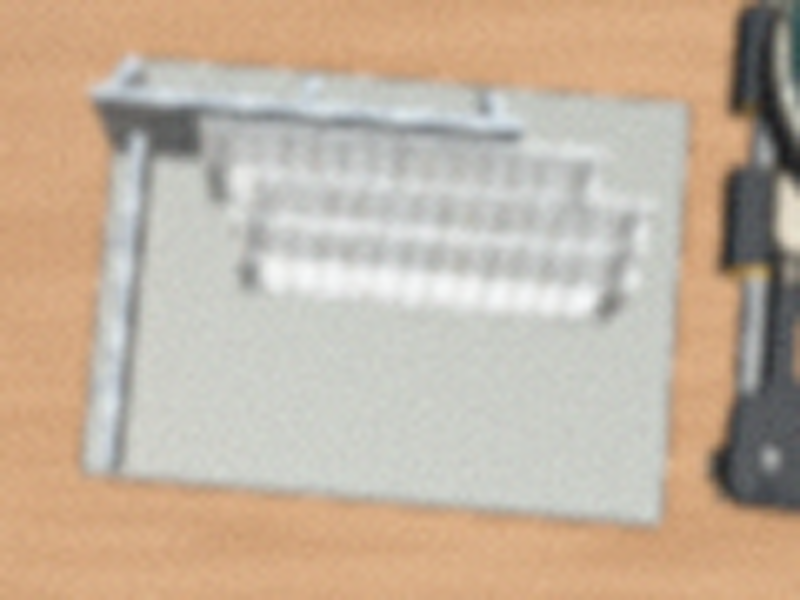

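```bash
python3 - <<'E'
from h import *
robot.servo_line(S(-22,-195,40),feed=200)
push((-22,-195,40),(-22,-178,40),8.5,8,80)
push((-22,-178,40),(-22,-145,40),4,9,50)
im=cap('scene','s5.png')
cv2.imwrite('pics/s5c.png',cv2.resize(im[180:288,220:364,::-1],(800,600),interpolation=cv2.INTER_CUBIC))
E
```

```text
[ -22.  -186.5   40. ] [ -21.1 -185.6   41.4] [ 0.5 -0.2  0.1]
[ -22. -178.   40.] [ -21.8 -177.1   40.4] [ 1.5  1.1 -0.4]
t 13.3667
[ -22. -174.   40.] [ -22.  -173.7   40. ] [-0.9 -0.8 -1. ]
[ -22. -170.   40.] [ -22.  -169.7   40. ] [-1.1 -1.3  0. ]
[ -22. -166.   40.] [ -22.  -165.6   40. ] [-0.5 -1.  -0.1]
[ -22. -162.   40.] [ -22.  -161.5   40. ] [-0.6 -1.  -0.5]
[ -22. -158.   40.] [ -22.  -157.6   40. ] [-0.3 -0.7  0.4]
[ -22. -154.   40.] [ -22.  -153.5   40. ] [-0.5 -0.6  1.2]
[ -22. -150.   40.] [ -22.  -149.5   40. ] [ 0.6 -0.7 -0.4]
[ -22. -146.   40.] [ -22.  -145.5   40. ] [-0.3 -1.4  1.1]
[ -22. -145.   40.] [ -22.  -144.9   40. ] [-0.7 -1.3  0.5]
t 15.6167
```

View pics/s5c.png

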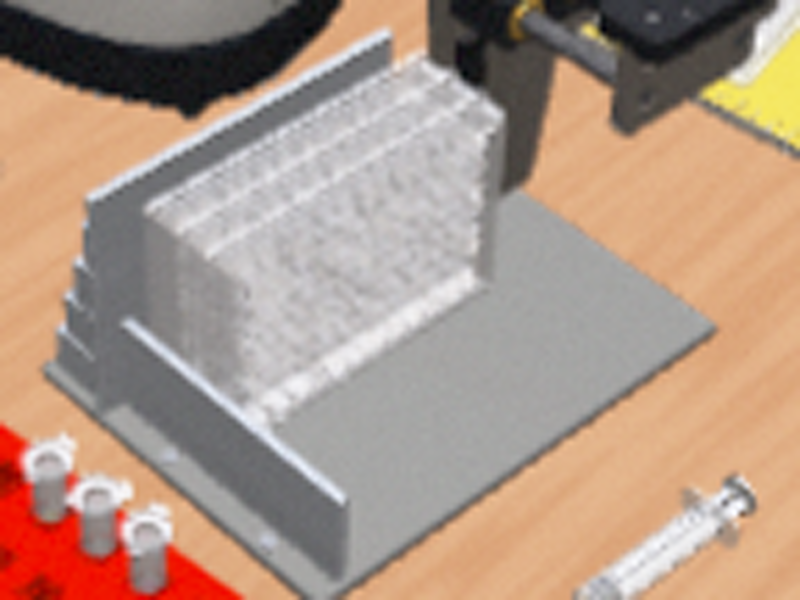

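Row is even and moving together; the left ends are ~8 mm short of the fence. Pushing on to contact, then a squaring push.

```bash
python3 - <<'E'
from h import *
p=push((-22,-145,40),(-22,-125,40),2.5,12,40,f0=np.zeros(3))
im=cap('scene','s6.png')
cv2.imwrite('pics/s6c.png',cv2.resize(im[180:288,220:364,::-1],(800,600),interpolation=cv2.INTER_CUBIC))
E
```

```text
[ -22.  -142.5   40. ] [ -22.  -142.2   40. ] [ 0.2  0.3 -0.2]
[ -22. -140.   40.] [ -22.  -139.6   40. ] [-0.9  0.   0.2]
[ -22.  -137.5   40. ] [ -22.  -137.8   40. ] [ 0.5 -1.8  0.2]
[ -22. -135.   40.] [ -21.8 -137.8   40.3] [ 0.4 -7.2  2.1]
[ -22.  -132.5   40. ] [ -21.7 -137.8   40.5] [ -0.4 -11.6   3.7]
[ -22. -130.   40.] [ -21.5 -137.8   40.7] [  0.  -16.9   5.8]
stop
t 17.1667
```

View pics/s6c.png

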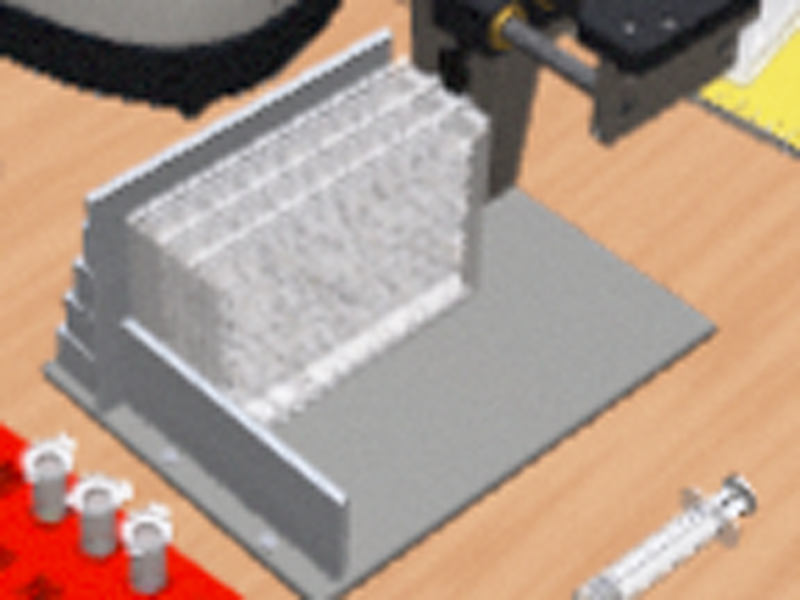

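```bash
python3 - <<'E'
from h import *
robot.servo_line(S(-22,-138,40),feed=80)
robot.servo_line(S(-22,-190,40),feed=150)
robot.servo_line(S(-60,-190,130),feed=250)
robot.movep(S(-110,-64,130),rot(np.radians(270))); grip(0.6)
robot.servo_line(S(-90,-64,36),feed=200)
f0=F()
push((-90,-64,36),(-60,-64,36),15,8,100,f0)
push((-60,-64,36),(-44,-64,36),3,9,50,f0)
robot.servo_line(S(-54,-64,36),feed=60)
robot.servo_line(S(-90,-64,36),feed=120)
robot.servo_line(S(-130,-150,160),feed=250)
robot.movep(S(-150,-260,180),rot(np.radians(270)))
print(robot.observe()['t'])
im=cap('scene','s7.png')
cv2.imwrite('pics/s7c.png',cv2.resize(im[180:288,220:364,::-1],(800,600),interpolation=cv2.INTER_CUBIC))
for n in ['plate_back_center','plate_middle_center','plate_front_center']:
    for d in viewer.pinpoint(n,'scene')[:1]: print(n,round(d['confidence'],2),Si(w('scene',d['at'])))
im=cap('top','t7.png')
cv2.imwrite('pics/t7c.png',cv2.resize(im[175:265,240:360,::-1],(800,600),interpolation=cv2.INTER_CUBIC))
for n in ['plate_back_center','plate_middle_center','plate_front_center']:
    for d in viewer.pinpoint(n,'top')[:1]: print(n,round(d['confidence'],2),Si(w('top',d['at'])))
E
```

```text
[-75. -64.  36.] [-74.1 -64.   37.2] [-1.5 -1.  -0.8]
[-60. -64.  36.] [-60.1 -64.   36.3] [-0.1 -0.3 -0.3]
t 22.0
[-57. -64.  36.] [-57.3 -64.   36. ] [-0.3 -0.9 -1.4]
[-54. -64.  36.] [-54. -64.  36.] [-0.3 -0.6 -1.3]
[-51. -64.  36.] [-54.  -64.1  35.4] [-7.8 -0.5  3. ]
[-48. -64.  36.] [-54.3 -64.1  34.7] [-14.   -0.3   7.3]
stop
t 23.0
25.0
plate_front_center 0.62 [-32.53051285 -60.79651937  49.90041521]
plate_front_center 0.66 [-33.75804848 -61.45836581  50.31629991]
```

View pics/s7c.png

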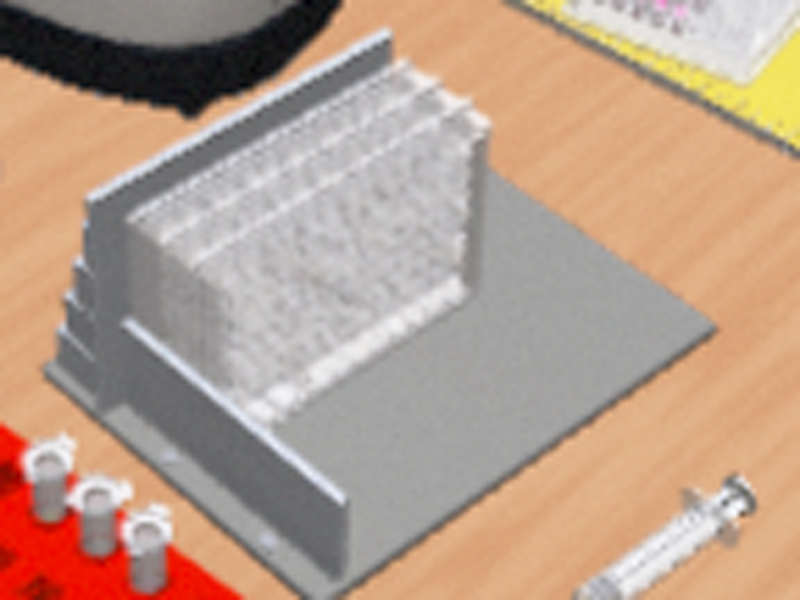

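View pics/t7c.png

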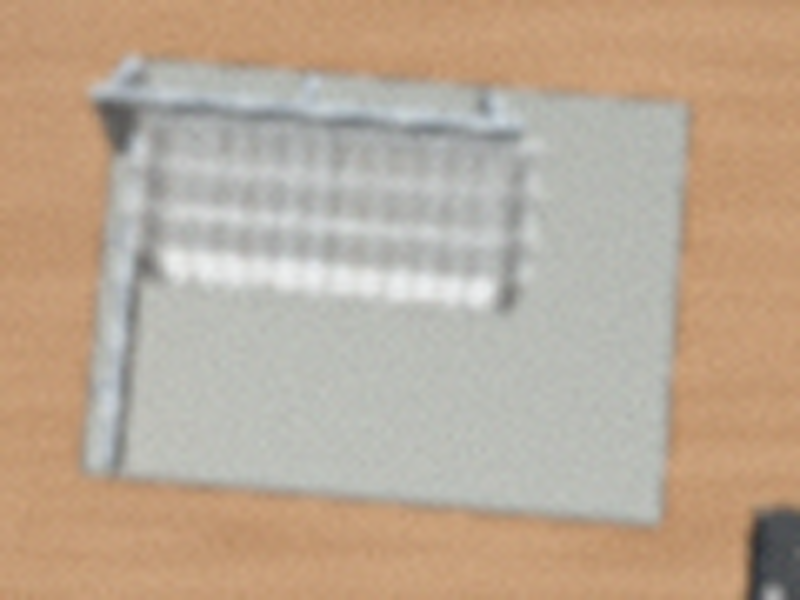

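```bash
python3 - <<'E'
from h import *
robot.job_done(); print(robot.observe()['t'])
E
```

```text
the job is handed in; nothing more can be done
the job is handed in; nothing more can be done
```

The three plates now stand upright in their original order, pressed together against the backstop, with their left ends at the side fence. The job is handed in.

- **Pushes:** I pushed the row's feet in at 36 mm above the table, about 30 mm above the base. I then pushed all three right ends to the fence with the fingers 8 mm apart, and pressed the row square against the backstop again. The largest push force I read was about 17 N, and the job took about 25 s.
- **Stop positions:** The push towards the fence stopped firmly with the tool at y = -137.8 mm, against -138 mm expected for plates touching it. The backstop push stopped at x = -54.0 to -54.3 mm, against -53.5 mm expected.
- **Pictures:** The last two views show the ends even and the row parallel to the station within what the pictures can show. The fence hides the lower left ends from the scene camera, so there contact rests on the push stop.
- **Checks that failed or disagreed:** In the last pictures the network found only the front plate. It put that plate 2 to 3.5 mm from its home position in x and y, within its error plus the calibration's. The middle and back plates were not reported, so I judged them by eye and by the push contact.
- **Calibration:** Fitting each camera separately put the station about 6 mm apart in y, so I used a value in between. The push stops matched that value to within 1 mm.

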